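# Set a ball-detent pin in a welding fixture and tug-test it

## Task

Take the red T-handled detent pin out of the wooden rack, put it in the empty countersunk hole of the dark flat stop on the welding plate and press it fully home until its balls have snapped out underneath, without ramming its collar down on the stop (stay below 40 N). Then prove that it is locked: tug it straight up with about 14 N, never more than 22 N, for about a second. Let go, leaving the pin locked and home in the hole and the other things where they are.

Things in the scene. Friction and masses are not known exactly. Their poses are not given: they have to be found in the camera images.
- pin_grip (a point): Centre of the detent pin's red T grip: a block 14 mm thick (x), 60 mm long (y), 20 mm high (z), on a 14 mm neck. The underside of the pin's steel collar (32 mm across, 6 mm thick) lies 32 mm below this point; a 16 mm shank reaches 50 mm below the collar's underside, its last 8 mm tapered to 9 mm. z points up along the pin.
- pin: The same pin, 0.13 to 0.22 kg, origin on its axis at the collar's underside; starts upright in the rack, collar on its top. Its two sprung balls resist with 12 to 20 N when pushed into the bore and snap out below the plate 2 to 7 mm before the collar meets the stop. Locked, the pin lifts freely by 2 to 4.5 mm, different each time; then the balls hold it firmly and give way only at about 28 N.
- hole (a point): Centre of the mouth of the empty hole, on the top face of the flat stop, 85 mm above the bench; z up. A 17 mm bore goes through the 10 mm stop and the 12 mm plate, countersunk above (22 mm at the mouth, 7 mm deep) and below, free space beneath. The pin fits at any turn about its axis. The balls meet the countersink with the collar about 27 mm up; home is pin_grip 32 mm above this point.
- fixture: Fixed welding plate, steel, 200 mm (x) by 250 mm (y), its top 75 mm above the bench, with holes on a 50 mm grid; origin at the centre of its underside. A dark flat L-shaped stop 10 mm thick lies on it, already held by one red T-handled pin of the same kind at (25, -50) mm; the empty hole is at (25, 50) mm.
- rack: Fixed hardwood block 70 mm (x) by 180 mm (y) by 60 mm high with three 25 mm holes 60 mm apart along y, 55 mm deep; origin at the centre of its underside.
- locating_pin_mid (a point): Bystander: plain locating pin with a round black knob 26 mm across, without balls, in another hole of the rack; this point lies 23 mm above the rack's top.
- tube_mid (a point): Bystander: rusty square tube offcut 100 x 30 x 30 mm lying on the plate in the stop's corner; its centre.
- magnet: Bystander: red triangular welding magnet, 80 mm, 18 mm thick, lying on the bench; origin at its underside.
- brush: Bystander: hand brush lying on the bench to the right of the plate.
- ball_a: The pin's sprung brass ball, 8 mm, standing 3 mm out of the shank on its +y side, 26 mm below the collar's underside; it springs in and out sideways; origin at its centre.
- ball_b: The pin's other sprung brass ball, 8 mm, standing 3 mm out of the shank on its -y side, 26 mm below the collar's underside; it springs in and out sideways; origin at its centre.
Not all that is in view belongs to the job. What is shaped like the pin but blue or green is not meant.

How it is judged:
On the way, in this order (a step that is already met when the one before it is completed fails the run):
1. the pin is pressed home in the empty hole, its collar within 1 mm of the stop (z of pin_grip in the frame of hole between 0.029 and 0.033 m and horizontal distance between pin_grip and hole below 0.004 m), for 0.1 s.
2. the locked pin is held pulled up against its balls with 8 to 19 N for half a second (they bear on a 45 degree edge, so each is loaded with 0.7 of the pull) (contact force between ball_a and fixture between 5.5 and 13.5 N and contact force between ball_b and fixture between 5.5 and 13.5 N and z of pin_grip in the frame of hole between 0.0334 and 0.038 m), for 0.5 s.
At the end, for the whole second after the job is handed in: The pin stands locked in the empty hole: collar no more than 2.5 mm above the stop, grip within 5 mm of the hole's axis, within 0.12 rad of upright, at rest and let go (z of pin_grip in the frame of hole between 0.029 and 0.0345 m and horizontal distance between pin_grip and hole below 0.005 m and angle between pin_grip's own z axis and vertical below 0.12 rad and linear speed of pin below 0.02 m/s); the robot touches nothing.
It fails at once if the collar was rammed on the stop with more than 40 N (contact force between pin and fixture above 40 N and z of pin_grip in the frame of hole below 0.0335 m and horizontal distance between pin_grip and hole below 0.01 m).
It fails at once if the locked pin was tugged with more than 22 N (16 N on each ball, or 20 N on one) (z of pin_grip in the frame of hole between 0.0334 and 0.038 m and horizontal distance between pin_grip and hole below 0.006 m and (contact force between each of ball_a, ball_b and fixture above 16 N or contact force between any of ball_a, ball_b and fixture above 20 N)).
It fails at once if a bystander was moved by more than 20 mm (distance of any of locating_pin_mid, tube_mid, magnet, brush from where it was at the start of the episode above 0.02 m).
It also fails if it takes over 58 s, if anything falls off the work surface, if the arm or the gripper's body presses on something with over 40 N, if the wrist force passes 120 N, or if a joint passes its speed limit or range.

## Robot

A 7-joint arm with a two-finger parallel gripper is mounted at the origin on the work surface. World frame = base frame: x ahead of the robot, y to its left, z up, the work surface at z = 0. Lengths are in m, angles in rad, forces in N, time in s.
With the tool pointing down it reaches from about 0.4 to 0.85 m from the base axis. Payload 10.4 kg.
Tool frame: the origin (TCP) lies between the finger pads; the fingertips stand r.nose_length ahead of it and the grasp point (between the pads) lies 6 mm ahead of it (r.nose_length is the distance from the TCP to the fingertips, in m); z points along the fingers, x is the direction in which the jaws open and shut, and the axes are right-handed (so a half turn about z gives the same grasp; the last joint's range is limited). The gripper opens to 87 mm and grips with 3 to 60 N. Pads are 19 mm wide; open, the fingers measure 117 mm over their backs; the gripper's body (75 mm by 190 mm) begins 51 mm behind the grasp point.
Start: joints at [-1.14, 0.332, -0.065, 1.46, 0.022, 1.35, -0.088], TCP at [0.274, 0.562, 0.248] pointing down, gripper open.
Joint ranges: [-2.6, 2.6], [-0.5, 2.12], [-1.47, 1.34], [0.16, 2.42], [-1.27, 4.41], [0.06, 2.06], [-2.6, 2.6]. Speed limits (rad/s): [2.22, 2.22, 2.79, 2.79, 3.14, 3.14, 3.14].

## Interface

Orientations are given as a unit quaternion [x, y, z, w].
In Python, from bench import r gives the robot as it stands. The module is installed in compiled form; this text tells all that it offers.
- The arm moves only by the shell command python3 -m creep 'ROWS' [OPENING] [FORCE]. ROWS is JSON, a list of rows, each an object of numbers: "x", "y", "z": the shift along the world's x, y, z in m; "spin": the turn about the world's z in degrees. In form: [{"x": .., "y": .., "z": .., "spin": ..}, ...]. A call has 1 to 12 rows; each row is the pose to reach, as a shift and turn from the pose commanded when the call began; what a row does not reach only later rows make up. A row lasts 1/8 s, in which the tool goes at most 62.5 mm and 10.7 degrees, less where a joint would pass 70% of its speed; a pose out of reach is approached as far as the arm can. A call with a gripper value outside its range is refused whole. OPENING is the finger opening in m, from 0 to 0.087, set as the call begins (- or left out, the last holds). The fingers move at their own pace and stop on an object; FORCE is the grip in N (left out, the last holds). Time passes only in rows, so rows that repeat a pose let the fingers close. It gives the time, the measured TCP pose, the force and the opening at its end, in the units of the state.
- r.read_state(): the state, without advancing time (a new reading comes with each control period).
- r.camera(name): name is "scene" or "side" or "wrist"; returns a dict with "pixels" (384x512x3 uint8, blue, green, red), "z_map" (384x512 float32, m along the optical axis (not along the pixel's ray), 0 where there is no reading), "K" (3x3 intrinsics, pixels), "R" (3x3) and "t" (3): a world point X has camera coordinates R X + t. Camera axes: x right, y down, z forward; pixel columns grow to the right and rows downward; lengths in m; the calibration is good to about 2 mm. The wrist camera is an equidistant fisheye: a pixel r from the principal point sees the ray r / f radians off the axis. A picture is of the moment at which its call begins.
- r.close_job(): hands the job in, once; it reports no verdict.
The state is a dict: "time": time; "joint_positions": joint angles; "joint_vel": joint speeds; "joint_torque": joint torques, N m; "ee_pos": TCP position; "eef_rot": TCP orientation; "ft_force": force on the tool from outside, world axes, zero at the start; "torque": the same for the moment, N m; "width": finger opening in m.
Only numpy, scipy, OpenCV 4.12 (cv2) and the standard library are available. Lean on these libraries where they do the work, as an engineer would, in place of code of your own. Each camera call takes 0.05 s, during which the arm holds its last target. There are 200 camera calls.

## Working session

There is one attempt and no reset: what is moved stays moved. The work goes in short steps, Python scripts to look and compute and a shell command to move; the robot and the scene stay as the last step left them, time stands still between calls to the robot, and variables do not carry over. Pictures are saved under pics/ and viewed, about 8 in all and at most 12, crops included, and the job is handed in when it is done.

```bash
mkdir -p pics; ls; cat > h.py <<'E'
import numpy as np, cv2
from bench import r
def ray(c,u,v,fish=False):
    K,R,t=c["K"],np.array(c["R"]),np.array(c["t"])
    x=(u-K[0][2])/K[0][0]; y=(v-K[1][2])/K[1][1]
    if fish:
        a=np.hypot(x,y); s=np.sin(a)/a if a>1e-9 else 1; d=np.array([x*s,y*s,np.cos(a)])
    else: d=np.array([x,y,1.])
    d=R.T@d; return -R.T@t, d/np.linalg.norm(d)
def onz(c,u,v,z,fish=False):
    o,d=ray(c,u,v,fish); return o+d*(z-o[2])/d[2]
def px(c,u,v):  # by depth map (pinhole cams)
    K=np.array(c["K"]); z=c["z_map"][int(v),int(u)]
    return np.array(c["R"]).T@(z*np.linalg.inv(K)@[u,v,1]-np.array(c["t"]))
def cross(A,B):
    (o1,d1),(o2,d2)=A,B
    s=np.linalg.lstsq(np.c_[d1,-d2],o2-o1,rcond=None)[0]
    p,q=o1+s[0]*d1,o2+s[1]*d2; return (p+q)/2,np.linalg.norm(p-q)
E
python3 - <<'E'
from h import *
s=r.read_state(); print(s["ee_pos"],s["eef_rot"],s["width"],s["ft_force"],s["time"],r.nose_length)
ims=[]
for n in("scene","side","wrist"):
    c=r.camera(n); cv2.imwrite(f"pics/{n}0.png",c["pixels"]); print(n,np.round(c["K"],1).tolist(),np.round(-np.array(c["R"]).T@c["t"],3))
    ims.append(c["pixels"])
    np.save(f"{n}0.npy",c,allow_pickle=True)
cv2.imwrite("pics/all0.png",cv2.resize(np.hstack(ims[:2]),(800,300)))
E
```

```text
pics
[0.27385075 0.56142982 0.24676087] [ 8.48041874e-01  5.29928771e-01 -5.70143108e-04  3.90812726e-04] 0.08703999593808155 [-0.04503254 -0.08034154 -0.25106769] 0.0 0.025
scene [[426.0, 0.0, 247.6], [0.0, 426.0, 187.5], [0.0, 0.0, 1.0]] [1.235 0.475 0.93 ]
side [[395.1, 0.0, 260.1], [0.0, 395.1, 191.4], [0.0, 0.0, 1.0]] [0.519 0.682 0.876]
wrist [[297.3, 0.0, 250.9], [0.0, 297.3, 193.2], [0.0, 0.0, 1.0]] [0.212 0.593 0.384]
```

View pics/scene0.png

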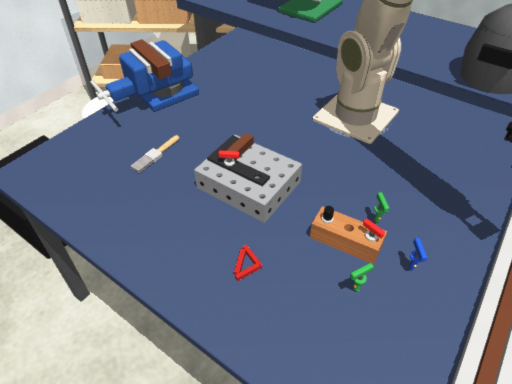

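View pics/side0.png

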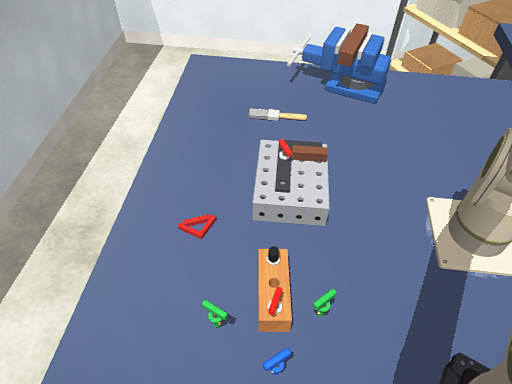

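Scene: the red T pins are at (373,228), in the wooden rack, and (229,155), already holding the stop. The green pins at (381,205) and (361,275) and the blue one at (418,253) are decoys. The rack one fits the description. In the side view it is at (276,300), and the stop's empty hole is near (283,183). I'll confirm with a crop and measure.

```bash
python3 - <<'E'
from h import *
L=lambda n:np.load(n+"0.npy",allow_pickle=True).item()
S,D=L("scene"),L("side")
def crop(c,u,v,w=40): return cv2.resize(c["pixels"][v-w:v+w,u-w:u+w],(400,300) if 0 else (300,300),interpolation=cv2.INTER_CUBIC)
cv2.imwrite("pics/crop1.png",np.vstack([np.hstack([crop(S,365,230),crop(S,250,170)]),np.hstack([crop(D,276,300),crop(D,285,175)])]))
for n,c in(("scene",S),("side",D)):
    h=cv2.cvtColor(c["pixels"],cv2.COLOR_BGR2HSV)
    m=(((h[...,0]<5)|(h[...,0]>174))&(h[...,1]>190)&(h[...,2]>110)).astype(np.uint8)
    k,l,st,ce=cv2.connectedComponentsWithStats(m)
    for i in range(1,k):
        if st[i,4]>25:
            vs,us=np.where(l==i); P=np.array([px(c,u,v) for u,v in zip(us,vs)])
            top=np.percentile(P[:,2],85)
            T=P[P[:,2]>top-.005]
            print(n,st[i],ce[i].round(1),P.mean(0).round(3),"top",top.round(3),T.mean(0).round(3),cv2.minAreaRect((T[:,:2]*1000).astype(np.float32)))
    # dark stop
    m=(c["pixels"].max(2)<45)
print(px(S,262,178),px(D,283,183))
E
```

```text
scene [219 151  21   8 132] [228.9 154. ] [ 0.539 -0.146  0.119] top 0.126 [ 0.539 -0.145  0.125] ((538.6192626953125, -146.75584411621094), (14.92308235168457, 55.792274475097656), 29.542856216430664)
scene [363 219  21  19 162] [373.3 228. ] [0.529 0.305 0.101] top 0.101 [0.53  0.306 0.108] ((866.3570556640625, 399.2332458496094), (750.402099609375, 51.249664306640625), 15.581300735473633)
scene [235 246  26  34 369] [246.  263.3] [0.754 0.079 0.018] top 0.018 [0.754 0.078 0.019] ((980.0567626953125, 249.70944213867188), (677.425537109375, 63.17817306518555), 36.21910858154297)
side [279 139  13  18 104] [284.9 147.2] [ 0.538 -0.135  0.13 ] top 0.127 [ 0.537 -0.131  0.138] ((520.057861328125, 253.80905151367188), (32.80277633666992, 855.6605834960938), 2.365668535232544)
side [178 215  38  24 361] [196.8 225. ] [0.749 0.081 0.018] top 0.02 [0.748 0.079 0.021] ((662.1065673828125, 373.267578125), (100.25154113769531, 673.2429809570312), 16.435678482055664)
side [269 287  13  28 175] [274.9 300.5] [0.52  0.308 0.1  ] top 0.103 [0.52  0.306 0.101] ((519.8222045898438, 304.4059143066406), (56.92725372314453, 13.666593551635742), 77.18450164794922)
[ 0.53209798 -0.03213031  0.08167766] [ 0.53242565 -0.05671648  0.06763405]
```

View pics/crop1.png

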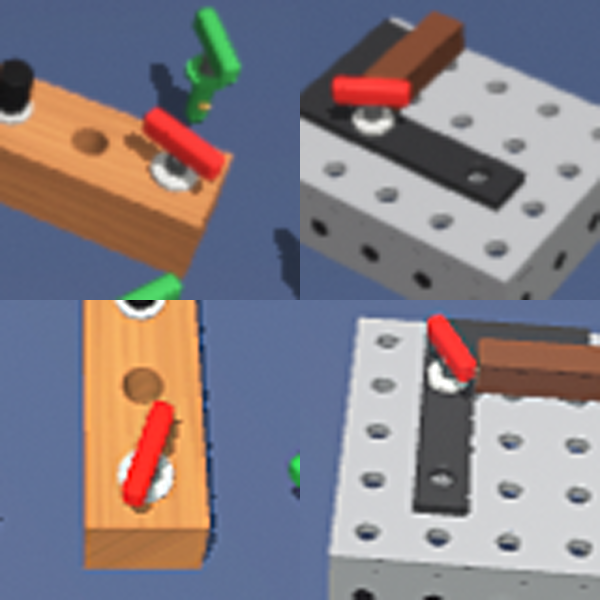

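The crop confirms it: red T on a steel collar at the rack's near end, and the stop's free hole at scene ≈(258,177), side ≈(283,183). Now I'll triangulate.

```bash
python3 - <<'E'
from h import *
L=lambda n:np.load(n+"0.npy",allow_pickle=True).item()
S,D=L("scene"),L("side")
f=lambda a,b:print(*[np.round(q,4) for q in cross(ray(S,*a),ray(D,*b))])
f((373.3,228),(274.9,300.5)); f((258,177.2),(282.9,182.7)); f((228.9,154),(284.9,147.2))
print("hole onz",onz(S,258,177.2,.085).round(4),onz(D,282.9,182.7,.085).round(4))
print("grip onz",onz(S,373.3,228,.094).round(4),onz(D,274.9,300.5,.098).round(4))
# collar centers on rack (z .066)
print("collar",onz(S,325+175*.2667,190+170*.2667,.066).round(4),onz(D,236+(145)*.2667,260+(175)*.2667,.066).round(4))
# grip axis
for n,c in(("scene",S),("side",D)):
    h=cv2.cvtColor(c["pixels"],cv2.COLOR_BGR2HSV)
    m=(((h[...,0]<5)|(h[...,0]>174))&(h[...,1]>190)&(h[...,2]>110))
    b=(slice(215,242),slice(360,388)) if n=="scene" else (slice(284,318),slice(265,285))
    v,u=np.where(m[b]); p=np.c_[u+b[1].start,v+b[0].start].astype(float)
    q=p-p.mean(0); a=np.linalg.svd(q)[2][0]; t=q@a
    e1,e2=p.mean(0)+a*t.min(),p.mean(0)+a*t.max()
    P1,P2=onz(c,*e1,.098),onz(c,*e2,.098); d=P2-P1; print(n,e1,e2,P1.round(3),P2.round(3),np.degrees(np.arctan2(d[1],d[0])),np.linalg.norm(d))
s=r.read_state(); from scipy.spatial.transform import Rotation as Ro
print(Ro.from_quat(s["eef_rot"]).as_matrix().round(3))
E
```

```text
[0.5205 0.3033 0.0912] 0.0004
[ 0.5329 -0.0463  0.0787] 0.0022
[ 0.5379 -0.1467  0.118 ] 0.0012
hole onz [ 0.5389 -0.0412  0.085 ] [ 0.5325 -0.0419  0.085 ]
grip onz [0.5228 0.3037 0.094 ] [0.5206 0.3068 0.098 ]
collar [0.5232 0.3052 0.066 ] [0.5197 0.3057 0.066 ]
scene [364.05229015 220.93164648] [382.79414882 235.26908802] [0.519 0.276 0.098] [0.533 0.333 0.098] 75.97264166836271 0.05898340457959088
side [279.56252694 287.19619673] [270.19075906 314.06653246] [0.514 0.275 0.098] [0.527 0.338 0.098] 77.7177948302897 0.06428130362684886
[[ 0.438  0.899 -0.   ]
 [ 0.899 -0.438 -0.001]
 [-0.001  0.    -1.   ]]
```

```bash
python3 -m creep '[{"x":0.03,"y":-0.03,"z":0,"spin":-10},{"x":0.06,"y":-0.06,"z":0,"spin":-20},{"x":0.09,"y":-0.095,"z":0,"spin":-30},{"x":0.125,"y":-0.13,"z":0,"spin":-40},{"x":0.16,"y":-0.165,"z":0,"spin":-50},{"x":0.19,"y":-0.195,"z":0,"spin":-60},{"x":0.22,"y":-0.225,"z":0,"spin":-70},{"x":0.247,"y":-0.256,"z":-0.01,"spin":-77.5},{"x":0.247,"y":-0.256,"z":-0.02,"spin":-77.5},{"x":0.247,"y":-0.256,"z":-0.02,"spin":-77.5},{"x":0.247,"y":-0.256,"z":-0.02,"spin":-77.5}]' 0.087 20
python3 - <<'E'
from h import *
c=r.camera("wrist"); np.save("w1.npy",c,allow_pickle=True); cv2.imwrite("pics/w1.png",c["pixels"])
print(r.read_state()["ee_pos"],(-np.array(c["R"]).T@c["t"]).round(3),np.array(c["R"]).round(2).tolist())
E
```

```text
time: 1.52
ee_pos: [0.5202, 0.3071, 0.2278]
eef_rot: [0.993, -0.116, -0.0, -0.0]
ft_force: [-0.5, 0.0, -0.3]
width: 0.087
[0.52035682 0.30701569 0.22795957] [0.537 0.376 0.365] [[0.97, -0.23, 0.0], [-0.22, -0.94, 0.26], [-0.06, -0.25, -0.97]]
```

View pics/w1.png

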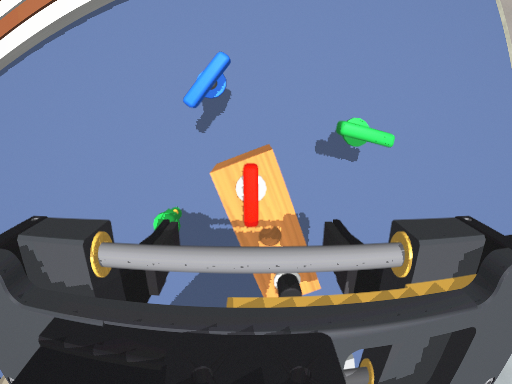

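The wrist view shows the red grip at (251,165)–(251,227), nearly parallel to the fingers' closing plane, with its collar at (251,188). I'll measure by mask.

```bash
cat >> h.py <<'E'
def redbar(c,box,z):
    u0,v0,u1,v1=box; h=cv2.cvtColor(c["pixels"],cv2.COLOR_BGR2HSV)[v0:v1,u0:u1]
    m=(((h[...,0]<5)|(h[...,0]>174))&(h[...,1]>170)&(h[...,2]>90)).astype(np.uint8)
    k,l,st,ce=cv2.connectedComponentsWithStats(m); i=1+np.argmax(st[1:,4]); v,u=np.where(l==i)
    P=np.array([onz(c,a+u0,b+v0,z,True)[:2] for a,b in zip(u,v)])
    rc=cv2.minAreaRect((P*1000).astype(np.float32)); q=P-P.mean(0); a=np.linalg.svd(q)[2][0]
    return st[i],ce[i]+[u0,v0],P.mean(0).round(4),rc,np.degrees(np.arctan2(a[1],a[0]))%180
E
python3 - <<'E'
from h import *
w=np.load("w1.npy",allow_pickle=True).item()
b=redbar(w,(235,150,275,235),.1); print(b)
S=np.load("scene0.npy",allow_pickle=True).item();D=np.load("side0.npy",allow_pickle=True).item()
rw=ray(w,*b[1],True)
print(cross(rw,ray(S,373.3,228)),cross(rw,ray(D,274.9,300.5)))
print("collar",onz(w,251,188,.066,True))
E
```

```text
(array([  8,  14,  15,  63, 859], dtype=int32), array([250.50058207, 194.77532014]), array([0.5204, 0.3058]), ((519.8944702148438, 305.1279602050781), (59.675540924072266, 12.74055290222168), 77.01756286621094), np.float64(76.86857097151062))
(array([0.51983752, 0.30326653, 0.09040166]), np.float64(0.0005538573631874852)) (array([0.52031555, 0.30438934, 0.09323491]), np.float64(0.0005741766695109149))
collar [0.52049892 0.30409268 0.066     ]
```

```bash
python3 -m creep '[{"x":0,"y":-0.0025,"z":-0.03},{"x":0,"y":-0.0025,"z":-0.06},{"x":0,"y":-0.0025,"z":-0.085},{"x":0,"y":-0.0025,"z":-0.105},{"x":0,"y":-0.0025,"z":-0.12},{"x":0,"y":-0.0025,"z":-0.13},{"x":0,"y":-0.0025,"z":-0.13},{"x":0,"y":-0.0025,"z":-0.13}]' 0.087 50
python3 -m creep '[{"z":0},{"z":0},{"z":0},{"z":0},{"z":0},{"z":0},{"z":0},{"z":0}]' 0 50
```

```text
invalid input at $[0]: expected keys x, y, z, spin
invalid input at $[0]: expected keys x, y, z, spin
```

```bash
python3 -m creep '[{"x":0,"y":-0.0025,"z":-0.03,"spin":0},{"x":0,"y":-0.0025,"z":-0.06,"spin":0},{"x":0,"y":-0.0025,"z":-0.085,"spin":0},{"x":0,"y":-0.0025,"z":-0.105,"spin":0},{"x":0,"y":-0.0025,"z":-0.12,"spin":0},{"x":0,"y":-0.0025,"z":-0.13,"spin":0},{"x":0,"y":-0.0025,"z":-0.13,"spin":0},{"x":0,"y":-0.0025,"z":-0.13,"spin":0}]' 0.087 50
python3 -m creep '[{"x":0,"y":0,"z":0,"spin":0},{"x":0,"y":0,"z":0,"spin":0},{"x":0,"y":0,"z":0,"spin":0},{"x":0,"y":0,"z":0,"spin":0},{"x":0,"y":0,"z":0,"spin":0},{"x":0,"y":0,"z":0,"spin":0},{"x":0,"y":0,"z":0,"spin":0},{"x":0,"y":0,"z":0,"spin":0}]' 0 50
```

```text
time: 2.58
ee_pos: [0.5214, 0.3035, 0.0983]
eef_rot: [0.993, -0.118, 0.0, -0.0]
ft_force: [1.0, -0.6, 0.4]
width: 0.087
time: 3.58
ee_pos: [0.5208, 0.3034, 0.0976]
eef_rot: [0.993, -0.117, -0.0, -0.0]
ft_force: [-0.2, 0.8, -0.8]
width: 0.0149
```

```bash
python3 -m creep '[{"x":0,"y":0,"z":0.005,"spin":0},{"x":0,"y":0,"z":0.015,"spin":0},{"x":0,"y":0,"z":0.035,"spin":0},{"x":0,"y":0,"z":0.055,"spin":0},{"x":0,"y":0,"z":0.075,"spin":0},{"x":0,"y":0,"z":0.1,"spin":0},{"x":0,"y":0,"z":0.12,"spin":0},{"x":0,"y":0,"z":0.135,"spin":0},{"x":0,"y":0,"z":0.14,"spin":0},{"x":0,"y":0,"z":0.14,"spin":0},{"x":0,"y":0,"z":0.14,"spin":0}]'
python3 - <<'E'
from h import *
print(r.read_state()["ft_force"],r.read_state()["ee_pos"])
a=[r.camera(n) for n in("scene","side","wrist")]
for n,c in zip("SDW",a): np.save(n+"1.npy",c,allow_pickle=True)
h=[cv2.resize(a[0]["pixels"][100:300,200:440],(400,333)),cv2.resize(a[1]["pixels"][120:320,180:420],(400,333))]
cv2.imwrite("pics/p5.png",np.hstack(h))
E
```

```text
time: 4.95
ee_pos: [0.5206, 0.3031, 0.2367]
eef_rot: [0.993, -0.118, -0.0, 0.0]
ft_force: [0.3, 0.3, -2.1]
width: 0.0132
[ 0.29095021  0.25218625 -2.05118043] [0.52063523 0.30310229 0.23670198]
```

View pics/p5.png

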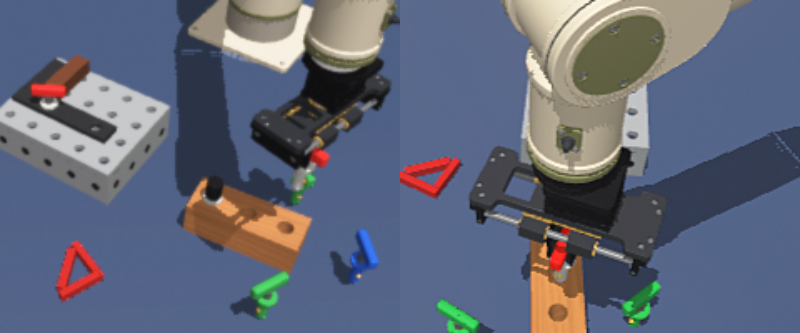

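The pin is out of the rack and the bystanders are undisturbed. Next I go past the hole, so the wrist camera sees it unobstructed.

```bash
python3 -m creep '[{"x":0,"y":-0.015,"z":0.005,"spin":0},{"x":0,"y":-0.05,"z":0.01,"spin":0},{"x":0,"y":-0.1,"z":0.02,"spin":0},{"x":0,"y":-0.15,"z":0.02,"spin":0},{"x":0,"y":-0.2,"z":0.02,"spin":0},{"x":0.005,"y":-0.25,"z":0.02,"spin":0},{"x":0.01,"y":-0.3,"z":0.02,"spin":0},{"x":0.015,"y":-0.35,"z":0.02,"spin":0},{"x":0.015,"y":-0.385,"z":0.02,"spin":0},{"x":0.015,"y":-0.4,"z":0.02,"spin":0},{"x":0.015,"y":-0.4,"z":0.02,"spin":0},{"x":0.015,"y":-0.4,"z":0.02,"spin":0}]'
python3 - <<'E'
from h import *
print(r.read_state()["ft_force"],r.read_state()["ee_pos"])
c=r.camera("wrist"); np.save("W2.npy",c,allow_pickle=True)
cv2.imwrite("pics/w2.png",cv2.resize(c["pixels"][60:260,130:390],(780,600),interpolation=cv2.INTER_CUBIC))
E
```

```text
time: 6.6
ee_pos: [0.5361, -0.0951, 0.2575]
eef_rot: [0.993, -0.117, -0.0, -0.0]
ft_force: [-0.5, 0.3, -1.4]
width: 0.0135
[-0.53777116  0.26532403 -1.36571162] [ 0.53609828 -0.09507384  0.25753788]
```

View pics/w2.png

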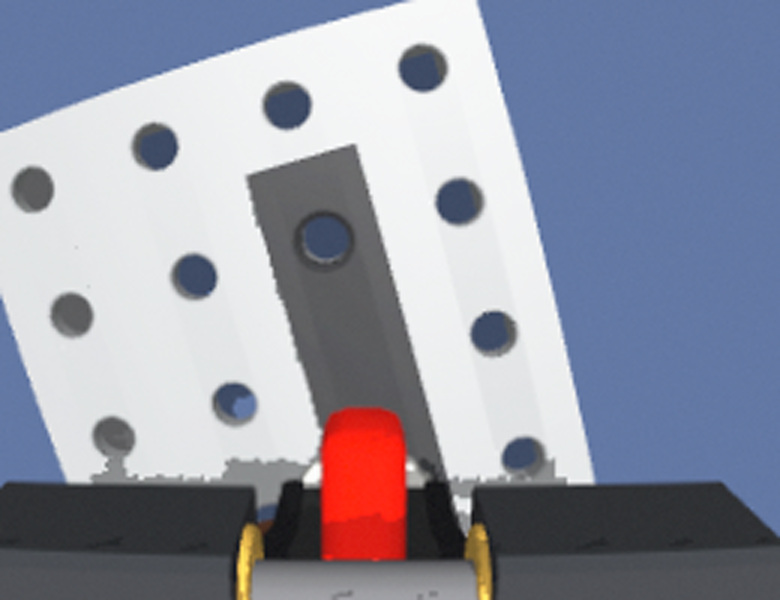

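The wrist view shows the empty hole at crop (324,241), i.e. pixel (238,140.3). Its grid neighbours are at crop (194,275) and (459,200), and the held grip is at u≈251.

```bash
python3 - <<'E'
from h import *
c=np.load("W2.npy",allow_pickle=True).item(); g=lambda a,b:(130+a/3-.33,60+b/3-.33)
W=lambda a,b,z:onz(c,*g(a,b),z,True)
H=W(325,240.5,.085); print("hole",H)
pts={k:W(*k,.075) for k in[(194,275),(459,200),(287,104),(156,146),(422,67),(493,333),(234,403)]}
for k,v in pts.items(): print(k,v.round(4),np.linalg.norm(v[:2]-H[:2]).round(4))
print("mid",(pts[194,275]+pts[459,200])/2)
S=np.load("scene0.npy",allow_pickle=True).item();D=np.load("side0.npy",allow_pickle=True).item()
rw=ray(c,*g(325,240.5),True)
print(cross(rw,ray(S,258,177.2)),cross(rw,ray(D,282.9,182.7)))
z=c["z_map"]; print("zmap",z[142:150,232:236])
T=np.array(r.read_state()["ee_pos"])
for zz in(.2415,.2615): print("grip end",W(364,408,zz)-T)
print(W(318,470,.2255)-T,W(410,470,.2255)-T)
E
```

```text
hole [ 0.53456945 -0.04720949  0.085     ]
(194, 275) [ 0.4845 -0.0485  0.075 ] 0.0501
(459, 200) [ 0.584  -0.0445  0.075 ] 0.0495
(287, 104) [0.5324 0.0031 0.075 ] 0.0504
(156, 146) [0.4828 0.0008 0.075 ] 0.0706
(422, 67) [0.5819 0.0051 0.075 ] 0.0706
(493, 333) [ 0.5859 -0.0948  0.075 ] 0.07
(234, 403) [ 0.4864 -0.0985  0.075 ] 0.0704
mid [ 0.53427034 -0.04649554  0.075     ]
(array([ 0.53344028, -0.04675102,  0.07754004]), np.float64(0.002355635714557269)) (array([ 0.53339185, -0.04772079,  0.07852061]), np.float64(0.001582083954081002))
zmap [[0.32583085 0.3904014  0.39032966 0.38980228]
 [0.32167542 0.39102146 0.3920627  0.39226168]
 [0.31486046 0.32275414 0.39010152 0.39108872]
 [0.31107414 0.31587806 0.32228917 0.3282726 ]
 [0.30879042 0.30871993 0.3155802  0.31912014]
 [0.30816773 0.30953938 0.31013274 0.31046987]
 [0.3099705  0.30794257 0.3079109  0.30930698]
 [0.30886173 0.30804357 0.3085098  0.30908868]]
grip end [ 0.00744802  0.02774604 -0.01600582]
grip end [0.00869313 0.03307434 0.00399418]
[-0.00554346  0.01302306 -0.03200582] [ 0.01248022  0.00874832 -0.03200582]
```

Hole ≈ (0.534, −0.047). Neighbour spacings come out at 50 and 70 mm, consistent with the grid, and the two-view height is 78 mm against 85 mm nominal. Now I hover with the tip about 12 mm above it.

```bash
python3 -m creep '[{"x":-0.001,"y":0.02,"z":0,"spin":0},{"x":-0.002,"y":0.04,"z":-0.01,"spin":0},{"x":-0.002,"y":0.048,"z":-0.03,"spin":0},{"x":-0.002,"y":0.048,"z":-0.05,"spin":0},{"x":-0.002,"y":0.048,"z":-0.065,"spin":0},{"x":-0.002,"y":0.048,"z":-0.072,"spin":0},{"x":-0.002,"y":0.048,"z":-0.072,"spin":0},{"x":-0.002,"y":0.048,"z":-0.072,"spin":0}]'
python3 - <<'E'
from h import *
print(r.read_state()["ft_force"],r.read_state()["ee_pos"])
S,D=r.camera("scene"),r.camera("side")
np.save("S3.npy",S,allow_pickle=True);np.save("D3.npy",D,allow_pickle=True)
f=lambda c,u,v:cv2.resize(c["pixels"][v-40:v+40,u-32:u+32],(400,500),interpolation=cv2.INTER_CUBIC)
cv2.imwrite("pics/p7.png",np.hstack([f(S,260,165),f(D,283,170)]))
E
```

```text
time: 7.65
ee_pos: [0.5344, -0.0488, 0.1862]
eef_rot: [0.993, -0.118, 0.001, -0.0]
ft_force: [0.7, -0.3, -2.2]
width: 0.0133
[ 0.71437499 -0.32476249 -2.16746395] [ 0.5343751  -0.0487955   0.18624106]
```

View pics/p7.png

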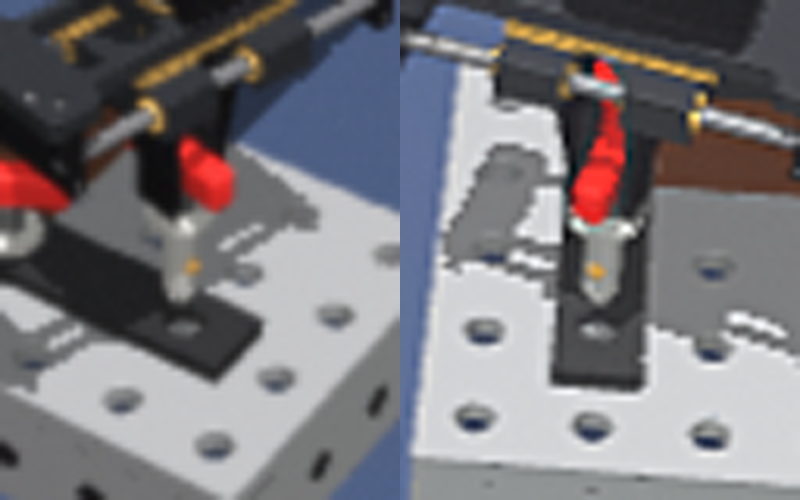

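The pin hangs upright with its ball visible. Scene crop: tip (178,298), hole (184,329). Side crop: tip (597,302), hole (600,331). Next: the tip offset from the hole in both views.

```bash
python3 - <<'E'
from h import *
S=np.load("S3.npy",allow_pickle=True).item();D=np.load("D3.npy",allow_pickle=True).item()
s=lambda a,b:(228+a/6.25-.4,125+b/6.25-.4); d=lambda a,b:(251+(a-400)/6.25-.4,130+b/6.25-.4)
t=cross(ray(S,*s(178,298)),ray(D,*d(597,302))); h=cross(ray(S,*s(184,329)),ray(D,*d(600,331)))
print("tip",t,"hole",h,"diff",h[0]-t[0])
print("S",onz(S,*s(184,329),.085)-onz(S,*s(178,298),.0986)); print("D",onz(D,*d(600,331),.085)-onz(D,*d(597,302),.0986))
print("collar S,D",onz(S,*s(175,215),.151),onz(D,*d(603,222),.151))
E
```

```text
tip (array([ 0.53569982, -0.04991876,  0.09600651]), np.float64(0.0014509319049162586)) hole (array([ 0.53363308, -0.04887269,  0.07700476]), np.float64(0.0011562386965626276)) diff [-0.00206674  0.00104607 -0.01900175]
S [ 0.00336629  0.00577883 -0.0136    ]
D [-0.00247054  0.00421453 -0.0136    ]
collar S,D [ 0.53977872 -0.04845286  0.151     ] [ 0.53609394 -0.04287888  0.151     ]
```

```bash
python3 -m creep '[{"x":-0.0005,"y":0.002,"z":-0.005,"spin":0},{"x":-0.0005,"y":0.002,"z":-0.01,"spin":0},{"x":-0.0005,"y":0.002,"z":-0.015,"spin":0},{"x":-0.0005,"y":0.002,"z":-0.019,"spin":0},{"x":-0.0005,"y":0.002,"z":-0.022,"spin":0},{"x":-0.0005,"y":0.002,"z":-0.022,"spin":0},{"x":-0.0005,"y":0.002,"z":-0.022,"spin":0}]'
python3 -m creep '[{"x":0,"y":0,"z":-0.002,"spin":0},{"x":0,"y":0,"z":-0.004,"spin":0},{"x":0,"y":0,"z":-0.006,"spin":0},{"x":0,"y":0,"z":-0.006,"spin":0},{"x":0,"y":0,"z":-0.006,"spin":0}]'
```

```text
time: 8.62
ee_pos: [0.5336, -0.0468, 0.1637]
eef_rot: [0.993, -0.118, 0.0, 0.0]
ft_force: [-0.6, 0.1, -1.5]
width: 0.0132
time: 9.25
ee_pos: [0.5334, -0.0468, 0.1576]
eef_rot: [0.993, -0.118, -0.0, 0.0]
ft_force: [0.8, -0.1, -1.9]
width: 0.0135
```

```bash
python3 -m creep '[{"x":0,"y":0,"z":-0.001,"spin":0},{"x":0,"y":0,"z":-0.002,"spin":0},{"x":0,"y":0,"z":-0.003,"spin":0},{"x":0,"y":0,"z":-0.004,"spin":0},{"x":0,"y":0,"z":-0.005,"spin":0},{"x":0,"y":0,"z":-0.005,"spin":0},{"x":0,"y":0,"z":-0.005,"spin":0}]'
```

```text
time: 10.12
ee_pos: [0.5334, -0.0468, 0.1525]
eef_rot: [0.993, -0.118, -0.0, 0.0]
ft_force: [-0.9, -1.4, -2.5]
width: 0.0135
```

```bash
python3 -m creep '[{"x":0,"y":0,"z":-0.001,"spin":0},{"x":0,"y":0,"z":-0.002,"spin":0},{"x":0,"y":0,"z":-0.003,"spin":0},{"x":0,"y":0,"z":-0.004,"spin":0},{"x":0,"y":0,"z":-0.004,"spin":0}]'
python3 -m creep '[{"x":0,"y":0,"z":-0.001,"spin":0},{"x":0,"y":0,"z":-0.002,"spin":0},{"x":0,"y":0,"z":-0.003,"spin":0},{"x":0,"y":0,"z":-0.003,"spin":0}]'
```

```text
time: 10.75
ee_pos: [0.5334, -0.047, 0.1485]
eef_rot: [0.993, -0.118, 0.0, 0.0]
ft_force: [0.0, -2.3, -0.4]
width: 0.0134
time: 11.25
ee_pos: [0.534, -0.047, 0.1463]
eef_rot: [0.993, -0.118, 0.001, -0.0]
ft_force: [-1.9, -3.5, 6.0]
width: 0.0135
```

```bash
python3 -m creep '[{"x":-0.0003,"y":-0.0007,"z":-0.001,"spin":0},{"x":-0.0003,"y":-0.0007,"z":-0.002,"spin":0},{"x":-0.0003,"y":-0.0007,"z":-0.002,"spin":0},{"x":-0.0003,"y":-0.0007,"z":-0.002,"spin":0}]'
python3 -m creep '[{"x":0,"y":0,"z":-0.001,"spin":0},{"x":0,"y":0,"z":-0.002,"spin":0},{"x":0,"y":0,"z":-0.002,"spin":0},{"x":0,"y":0,"z":-0.002,"spin":0}]'
```

```text
time: 11.75
ee_pos: [0.5338, -0.047, 0.1444]
eef_rot: [0.993, -0.117, 0.001, -0.0]
ft_force: [-0.8, -1.4, 7.1]
width: 0.0135
time: 12.25
ee_pos: [0.5338, -0.0471, 0.1425]
eef_rot: [0.993, -0.117, 0.001, -0.0]
ft_force: [-1.8, -2.0, 6.9]
width: 0.0136
```

```bash
python3 -m creep '[{"x":0,"y":-0.0003,"z":-0.001,"spin":0},{"x":0,"y":-0.0003,"z":-0.002,"spin":0},{"x":0,"y":-0.0003,"z":-0.003,"spin":0},{"x":0,"y":-0.0003,"z":-0.004,"spin":0},{"x":0,"y":-0.0003,"z":-0.004,"spin":0}]'
python3 -m creep '[{"x":0,"y":0,"z":-0.001,"spin":0},{"x":0,"y":0,"z":-0.002,"spin":0},{"x":0,"y":0,"z":-0.003,"spin":0},{"x":0,"y":0,"z":-0.004,"spin":0},{"x":0,"y":0,"z":-0.004,"spin":0}]'
```

```text
time: 12.88
ee_pos: [0.5333, -0.0473, 0.1372]
eef_rot: [0.993, -0.117, 0.0, -0.0]
ft_force: [1.7, 1.1, -4.0]
width: 0.0134
time: 13.5
ee_pos: [0.533, -0.0475, 0.1331]
eef_rot: [0.993, -0.117, -0.0, 0.0]
ft_force: [2.3, 2.5, -4.0]
width: 0.0133
```

```bash
python3 -m creep '[{"x":0.0003,"y":0.0003,"z":0,"spin":0},{"x":0.0003,"y":0.0003,"z":0,"spin":0},{"x":0.0003,"y":0.0003,"z":0,"spin":0}]'
python3 - <<'E'
from h import *
s=r.read_state();print(s["ft_force"],s["ee_pos"],s["torque"])
S,D=r.camera("scene"),r.camera("side")
f=lambda c,u,v:cv2.resize(c["pixels"][v-40:v+40,u-32:u+32],(400,500),interpolation=cv2.INTER_CUBIC)
cv2.imwrite("pics/p8.png",np.hstack([f(S,260,165),f(D,283,170)]))
E
```

```text
time: 13.88
ee_pos: [0.5332, -0.0475, 0.1333]
eef_rot: [0.993, -0.118, -0.0, 0.0]
ft_force: [0.5, 0.8, -5.4]
width: 0.0134
[ 0.46661866  0.82131942 -5.41875139] [ 0.53315991 -0.04747633  0.13326462] [ 0.23509171 -0.32042291 -0.05677979]
```

View pics/p8.png

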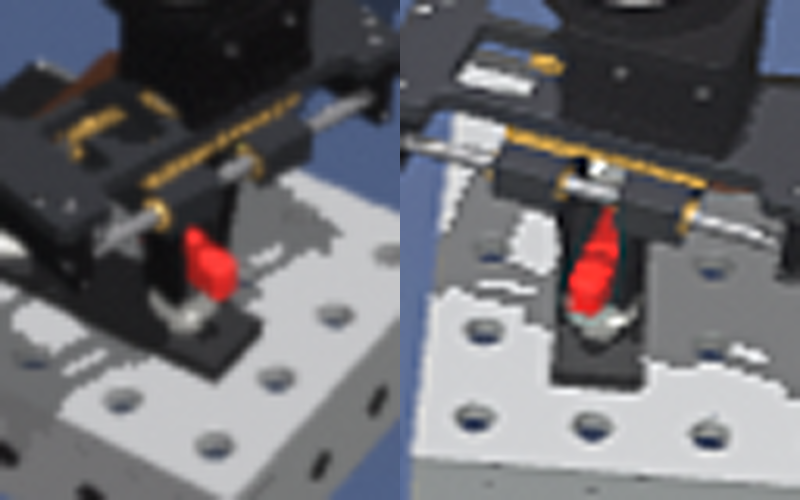

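The pin is in the bore with its collar still about 1 cm above the stop, grip unslipped. I'll carry on gently.

```bash
python3 -m creep '[{"x":0,"y":0,"z":-0.001,"spin":0},{"x":0,"y":0,"z":-0.002,"spin":0},{"x":0,"y":0,"z":-0.003,"spin":0},{"x":0,"y":0,"z":-0.003,"spin":0}]'
python3 -m creep '[{"x":0,"y":0,"z":-0.001,"spin":0},{"x":0,"y":0,"z":-0.002,"spin":0},{"x":0,"y":0,"z":-0.003,"spin":0},{"x":0,"y":0,"z":-0.003,"spin":0}]'
```

```text
time: 14.48
ee_pos: [0.5335, -0.0475, 0.1304]
eef_rot: [0.993, -0.118, 0.0, 0.0]
ft_force: [1.0, 0.7, -2.3]
width: 0.0138
time: 14.98
ee_pos: [0.5332, -0.0476, 0.1272]
eef_rot: [0.993, -0.118, -0.0, 0.0]
ft_force: [-0.6, 0.3, -5.2]
width: 0.0134
```

```bash
python3 -m creep '[{"x":0,"y":0,"z":-0.0005,"spin":0},{"x":0,"y":0,"z":-0.001,"spin":0},{"x":0,"y":0,"z":-0.0015,"spin":0},{"x":0,"y":0,"z":-0.002,"spin":0},{"x":0,"y":0,"z":-0.0025,"spin":0},{"x":0,"y":0,"z":-0.0025,"spin":0}]'
python3 -m creep '[{"x":0,"y":0,"z":-0.0005,"spin":0},{"x":0,"y":0,"z":-0.001,"spin":0},{"x":0,"y":0,"z":-0.001,"spin":0}]'
```

```text
time: 15.72
ee_pos: [0.5335, -0.0474, 0.1251]
eef_rot: [0.993, -0.118, 0.0, -0.0]
ft_force: [-1.0, 0.5, -2.0]
width: 0.0136
time: 16.1
ee_pos: [0.5334, -0.0474, 0.124]
eef_rot: [0.993, -0.118, -0.0, 0.0]
ft_force: [0.5, 0.0, -1.9]
width: 0.0133
```

```bash
python3 -m creep '[{"x":0,"y":0,"z":-0.0005,"spin":0},{"x":0,"y":0,"z":-0.001,"spin":0},{"x":0,"y":0,"z":-0.001,"spin":0}]'
python3 -m creep '[{"x":0,"y":0,"z":-0.0005,"spin":0},{"x":0,"y":0,"z":-0.0005,"spin":0},{"x":0,"y":0,"z":-0.0005,"spin":0}]'
```

```text
time: 16.48
ee_pos: [0.5335, -0.0474, 0.123]
eef_rot: [0.993, -0.118, 0.0, 0.0]
ft_force: [0.1, 0.2, -1.6]
width: 0.0134
time: 16.85
ee_pos: [0.5335, -0.0474, 0.1226]
eef_rot: [0.993, -0.118, 0.0, 0.0]
ft_force: [-0.1, 0.6, -1.2]
width: 0.0132
```

```bash
python3 -m creep '[{"x":0,"y":0,"z":-0.0005,"spin":0},{"x":0,"y":0,"z":-0.0005,"spin":0},{"x":0,"y":0,"z":-0.0005,"spin":0}]'
python3 -m creep '[{"x":0,"y":0,"z":-0.0005,"spin":0},{"x":0,"y":0,"z":-0.0005,"spin":0},{"x":0,"y":0,"z":-0.0005,"spin":0}]'
```

```text
time: 17.23
ee_pos: [0.5335, -0.0474, 0.1225]
eef_rot: [0.993, -0.118, 0.0, -0.0]
ft_force: [-3.8, -0.2, 5.0]
width: 0.0133
time: 17.6
ee_pos: [0.5335, -0.0474, 0.1225]
eef_rot: [0.993, -0.118, 0.0, -0.0]
ft_force: [-6.2, 0.5, 11.4]
width: 0.0134
```

Collar contact at TCP z 0.1225, matching the expected 0.1226, with 13 N net: home. Now I pull up in small steps.

```bash
python3 -m creep '[{"x":0,"y":0,"z":0.0005,"spin":0},{"x":0,"y":0,"z":0.001,"spin":0},{"x":0,"y":0,"z":0.0015,"spin":0},{"x":0,"y":0,"z":0.002,"spin":0},{"x":0,"y":0,"z":0.0025,"spin":0},{"x":0,"y":0,"z":0.0025,"spin":0},{"x":0,"y":0,"z":0.0025,"spin":0}]'
python3 -m creep '[{"x":0,"y":0,"z":0.0005,"spin":0},{"x":0,"y":0,"z":0.0005,"spin":0},{"x":0,"y":0,"z":0.0005,"spin":0}]'
```

```text
time: 18.48
ee_pos: [0.5335, -0.0474, 0.1241]
eef_rot: [0.993, -0.118, 0.0, -0.0]
ft_force: [-0.6, -0.0, -2.6]
width: 0.0134
time: 18.85
ee_pos: [0.5335, -0.0474, 0.1246]
eef_rot: [0.993, -0.118, 0.0, -0.0]
ft_force: [0.5, 0.3, -2.8]
width: 0.0134
```

```bash
python3 -m creep '[{"x":0,"y":0,"z":0.0005,"spin":0},{"x":0,"y":0,"z":0.0005,"spin":0},{"x":0,"y":0,"z":0.0005,"spin":0}]'
python3 -m creep '[{"x":0,"y":0,"z":0.0004,"spin":0},{"x":0,"y":0,"z":0.0004,"spin":0},{"x":0,"y":0,"z":0.0004,"spin":0}]'
```

```text
time: 19.23
ee_pos: [0.5335, -0.0474, 0.1251]
eef_rot: [0.993, -0.118, 0.0, -0.0]
ft_force: [0.1, -0.5, -1.7]
width: 0.0133
time: 19.6
ee_pos: [0.5335, -0.0474, 0.1255]
eef_rot: [0.993, -0.118, 0.0, 0.0]
ft_force: [0.1, -0.2, -2.3]
width: 0.0136
```

```bash
python3 -m creep '[{"x":0,"y":0,"z":0.0004,"spin":0},{"x":0,"y":0,"z":0.0004,"spin":0},{"x":0,"y":0,"z":0.0004,"spin":0}]'
python3 -m creep '[{"x":0,"y":0,"z":0.0004,"spin":0},{"x":0,"y":0,"z":0.0004,"spin":0},{"x":0,"y":0,"z":0.0004,"spin":0}]'
```

```text
time: 19.98
ee_pos: [0.5334, -0.0475, 0.1258]
eef_rot: [0.993, -0.118, -0.0, 0.0]
ft_force: [-0.5, -0.4, -2.3]
width: 0.0136
time: 20.35
ee_pos: [0.5333, -0.0475, 0.126]
eef_rot: [0.993, -0.118, -0.0, 0.0]
ft_force: [1.2, -1.3, -6.6]
width: 0.0137
```

```bash
python3 -m creep '[{"x":0,"y":0,"z":0.0004,"spin":0},{"x":0,"y":0,"z":0.0004,"spin":0},{"x":0,"y":0,"z":0.0004,"spin":0}]'
```

```text
time: 20.72
ee_pos: [0.5332, -0.0475, 0.1263]
eef_rot: [0.993, -0.118, -0.0, 0.0]
ft_force: [1.0, -0.9, -11.5]
width: 0.0131
```

```bash
python3 -m creep '[{"x":0,"y":0,"z":0.0003,"spin":0},{"x":0,"y":0,"z":0.0003,"spin":0},{"x":0,"y":0,"z":0.0003,"spin":0},{"x":0,"y":0,"z":0.0003,"spin":0},{"x":0,"y":0,"z":0.0003,"spin":0}]'
```

```text
time: 21.35
ee_pos: [0.5331, -0.0474, 0.1266]
eef_rot: [0.993, -0.118, -0.0, 0.0]
ft_force: [0.9, 0.0, -19.9]
width: 0.0135
```

```bash
python3 -m creep '[{"x":0,"y":0,"z":-0.0002,"spin":0},{"x":0,"y":0,"z":-0.0002,"spin":0},{"x":0,"y":0,"z":-0.0002,"spin":0},{"x":0,"y":0,"z":-0.0002,"spin":0}]'
```

```text
time: 21.85
ee_pos: [0.5332, -0.0474, 0.1266]
eef_rot: [0.993, -0.118, -0.0, 0.0]
ft_force: [0.7, -1.9, -20.7]
width: 0.0132
```

```bash
python3 -m creep '[{"x":0,"y":0,"z":-0.0003,"spin":0},{"x":0,"y":0,"z":-0.0003,"spin":0}]'
```

```text
time: 22.1
ee_pos: [0.5334, -0.0474, 0.1265]
eef_rot: [0.993, -0.118, -0.0, -0.0]
ft_force: [-1.1, -0.3, -18.3]
width: 0.0136
```

```bash
python3 -m creep '[{"x":0,"y":0,"z":-0.0002,"spin":0},{"x":0,"y":0,"z":-0.0002,"spin":0},{"x":0,"y":0,"z":-0.0002,"spin":0}]'
python3 -m creep '[{"x":0,"y":0,"z":0,"spin":0},{"x":0,"y":0,"z":0,"spin":0},{"x":0,"y":0,"z":0,"spin":0},{"x":0,"y":0,"z":0,"spin":0}]'
```

```text
time: 22.48
ee_pos: [0.5335, -0.0474, 0.1264]
eef_rot: [0.993, -0.118, 0.0, -0.0]
ft_force: [-3.2, -0.5, -14.0]
width: 0.0133
time: 22.98
ee_pos: [0.5335, -0.0474, 0.1264]
eef_rot: [0.993, -0.118, 0.0, -0.0]
ft_force: [-3.3, -0.2, -11.2]
width: 0.0138
```

```bash
python3 -m creep '[{"x":0,"y":0,"z":0.0002,"spin":0},{"x":0,"y":0,"z":0.0002,"spin":0},{"x":0,"y":0,"z":0.0002,"spin":0},{"x":0,"y":0,"z":0.0002,"spin":0}]'
python3 -m creep '[{"x":0,"y":0,"z":0,"spin":0},{"x":0,"y":0,"z":0,"spin":0},{"x":0,"y":0,"z":0,"spin":0},{"x":0,"y":0,"z":0,"spin":0}]'
```

```text
time: 23.48
ee_pos: [0.5335, -0.0474, 0.1264]
eef_rot: [0.993, -0.118, 0.0, 0.0]
ft_force: [-2.3, -0.6, -13.7]
width: 0.0135
time: 23.98
ee_pos: [0.5335, -0.0474, 0.1265]
eef_rot: [0.993, -0.118, 0.0, 0.0]
ft_force: [-1.8, -0.4, -14.5]
width: 0.0136
```

```bash
python3 -m creep '[{"x":0.0001,"y":0,"z":0.0001,"spin":0},{"x":0.0001,"y":0,"z":0.0001,"spin":0},{"x":0.0001,"y":0,"z":0.0001,"spin":0},{"x":0.0001,"y":0,"z":0.0001,"spin":0},{"x":0.0001,"y":0,"z":0.0001,"spin":0}]'
python3 -m creep '[{"x":0,"y":0,"z":0,"spin":0},{"x":0,"y":0,"z":0,"spin":0},{"x":0,"y":0,"z":0,"spin":0},{"x":0,"y":0,"z":0,"spin":0},{"x":0,"y":0,"z":0,"spin":0},{"x":0,"y":0,"z":0,"spin":0}]'
```

```text
time: 24.6
ee_pos: [0.5335, -0.0474, 0.1265]
eef_rot: [0.993, -0.118, -0.0, -0.0]
ft_force: [-2.4, 0.1, -16.1]
width: 0.0138
time: 25.35
ee_pos: [0.5335, -0.0474, 0.1265]
eef_rot: [0.993, -0.118, -0.0, -0.0]
ft_force: [-2.8, -0.5, -16.7]
width: 0.014
```

The tug held at about 14 N net for over a second. Now I set it back down to home before releasing.

```bash
python3 -m creep '[{"x":0,"y":0,"z":-0.0005,"spin":0},{"x":0,"y":0,"z":-0.001,"spin":0},{"x":0,"y":0,"z":-0.0015,"spin":0},{"x":0,"y":0,"z":-0.002,"spin":0},{"x":0,"y":0,"z":-0.0025,"spin":0},{"x":0,"y":0,"z":-0.003,"spin":0},{"x":0,"y":0,"z":-0.0035,"spin":0},{"x":0,"y":0,"z":-0.0035,"spin":0}]'
python3 -m creep '[{"x":0,"y":0,"z":-0.0005,"spin":0},{"x":0,"y":0,"z":-0.001,"spin":0},{"x":0,"y":0,"z":-0.001,"spin":0}]'
```

```text
time: 26.35
ee_pos: [0.5342, -0.0475, 0.1244]
eef_rot: [0.993, -0.118, 0.001, -0.0]
ft_force: [-7.1, -0.7, 1.2]
width: 0.0133
time: 26.72
ee_pos: [0.5342, -0.0475, 0.1235]
eef_rot: [0.993, -0.118, 0.001, -0.0]
ft_force: [-7.3, -0.5, 0.5]
width: 0.0134
```

```bash
python3 -m creep '[{"x":-0.0006,"y":0,"z":0,"spin":0},{"x":-0.0006,"y":0,"z":-0.0005,"spin":0},{"x":-0.0006,"y":0,"z":-0.001,"spin":0},{"x":-0.0006,"y":0,"z":-0.001,"spin":0}]'
```

```text
time: 27.22
ee_pos: [0.534, -0.0475, 0.1226]
eef_rot: [0.993, -0.118, 0.001, -0.0]
ft_force: [-6.8, -0.6, 1.8]
width: 0.0135
```

```bash
python3 -m creep '[{"x":-0.0004,"y":0,"z":-0.0003,"spin":0},{"x":-0.0004,"y":0,"z":-0.0003,"spin":0},{"x":-0.0004,"y":0,"z":-0.0003,"spin":0}]'
python3 -m creep '[{"x":0,"y":0,"z":0,"spin":0},{"x":0,"y":0,"z":0,"spin":0},{"x":0,"y":0,"z":0,"spin":0},{"x":0,"y":0,"z":0,"spin":0},{"x":0,"y":0,"z":0,"spin":0},{"x":0,"y":0,"z":0,"spin":0}]' 0.07
python3 -m creep '[{"x":0,"y":0,"z":0.005,"spin":0},{"x":0,"y":0,"z":0.02,"spin":0},{"x":0,"y":0,"z":0.04,"spin":0},{"x":0,"y":0,"z":0.07,"spin":0},{"x":0,"y":-0.02,"z":0.1,"spin":0},{"x":0,"y":-0.05,"z":0.12,"spin":0},{"x":0,"y":-0.05,"z":0.12,"spin":0},{"x":0,"y":-0.05,"z":0.12,"spin":0}]'
python3 - <<'E'
from h import *
S,D,W=[r.camera(n) for n in("scene","side","wrist")]
f=lambda c,u,v:cv2.resize(c["pixels"][v-40:v+40,u-32:u+32],(260,325),interpolation=cv2.INTER_CUBIC)
cv2.imwrite("pics/p9.png",np.hstack([f(S,260,165),f(D,283,170),cv2.resize(W["pixels"][60:260,170:330],(260,325))]))
cv2.imwrite("pics/S9.png",S["pixels"]); np.save("W9.npy",W,allow_pickle=True)
for n,c in(("scene0",S),("side0",D)):
    d=np.abs(np.load(n+".npy",allow_pickle=True).item()["pixels"].astype(int)-c["pixels"]).max(2)>40
    b={"scene0":[(120,250,130,180),(228,275,240,268)],"side0":[(210,235,175,220),(105,122,245,310)]}[n]
    print(n,[int(d[q[0]:q[1],q[2]:q[3]].sum()) if q[0]<q[1] else 0 for q in b])
E
```

```text
time: 27.6
ee_pos: [0.5339, -0.0475, 0.1225]
eef_rot: [0.993, -0.118, 0.002, -0.0]
ft_force: [-5.7, 0.2, 2.5]
width: 0.0131
time: 28.35
ee_pos: [0.5326, -0.0475, 0.1207]
eef_rot: [0.993, -0.118, 0.0, 0.0]
ft_force: [-0.2, -0.3, 0.2]
width: 0.0651
time: 29.35
ee_pos: [0.5325, -0.0968, 0.241]
eef_rot: [0.993, -0.117, 0.0, -0.0]
ft_force: [-0.5, 0.7, -0.8]
width: 0.0704
scene0 [0, 0]
side0 [0, 527]
```

View pics/p9.png

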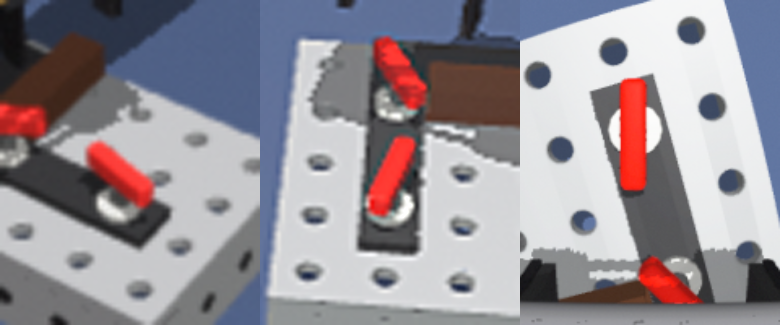

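The pin stands seated and upright in the stop's hole, collar flush, gripper clear. I'll do one numeric check and hand in.

```bash
python3 - <<'E'
from h import *
w=np.load("W9.npy",allow_pickle=True).item()
b=redbar(w,(215,100,265,185),.127); print(b[2:])
s=r.read_state(); print(s["time"],s["ft_force"]); print(r.close_job())
E
```

```text
(array([ 0.5348, -0.047 ]), ((534.630859375, -46.782249450683594), (58.08160400390625, 13.585174560546875), 76.52603912353516), np.float64(76.32358660909121))
29.5 [-0.10129112 -0.3121678  -0.80388257]
the job is handed in; nothing more can be done
None
```

I moved the red pin from the rack into the stop's empty hole, pressed it home, tugged it to prove the lock, set it back down and released it. The job was handed in at about 29.5 s, and no verdict was reported.

- **Pressing home:** the collar met the stop at TCP z 0.1225 m, against 0.1226 m expected. The highest reading was about 13 N, net of the pin's weight.
- **Tug:** the pin lifted freely by about 3.4 mm, then the balls held it. I held about 12–15 N net for over a second. Before that, an overshoot read 18–19 N net for about 0.5 s. That is below the 22 N limit but well above the 14 N I was aiming for.
- **Final check:** the wrist camera put the grip at (0.535, −0.047), within about 1 mm of the hole I had measured. The pictures show it upright with the collar flush and the gripper clear.

**Disagreements and gaps:**
- Measuring the hole's height from two views gave about 78 mm against the stated 85 mm. The pressing contact confirmed 85 mm.
- The grip carried a sideways load of about 7 N just before release. It vanished when the fingers opened.
- In the last check, the brush and magnet areas were unchanged in the scene view. The arm hid the brush in the side view. I did not measure the tube or the locating pin at the end.

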